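# Turn a petri dish over for incubation

### The arm

A 6-joint arm with a two-finger parallel gripper is mounted at the origin on a cart in front of the work surface, level with it; the furniture and walls round the work are solid. World frame = base frame: x ahead of the robot, y to its left, z up, the work surface at z = 0. Lengths are in m, angles in rad, forces in N, time in s.
With the tool pointing down it reaches from about 0.4 to 0.825 m from the base axis. Payload 7 kg.
Tool frame: the origin (TCP) lies midway between the tips of the shut fingers; the grasp point (between the pads) lies hold_point_z behind it (hold_point_z is the distance from the TCP to the grasp point, in m); z points along the fingers, y is the line along which they close (so a half turn about z gives the same grasp; the last joint's range is limited). The gripper opens to 88 mm and grips with 3 to 60 N. Pads are 19 mm wide; open, the fingers measure 130 mm over their backs; the gripper's body (78 mm by 193 mm) begins 47 mm behind the grasp point.
Start: joints at [-0.949, 0.359, 0.012, 0, -1.224, -0.288], TCP at [0.221, -0.638, 0.227] pointing down, gripper open.
Joint ranges: [-3.07, 3.07], [-1.43, 2.12], [-1.02, 1.25], [-3.03, 1.67], [-3.05, -0], [-3.03, 3.03]. Speed limits (rad/s): [2.39, 2.39, 3.01, 3.14, 3.14, 3.14].

### API

Orientations are given as [roll, pitch, yaw] about the fixed x, y, z axes, in that order (R = Rz(yaw) Ry(pitch) Rx(roll)).
In Python, from station import * gives the robot as it stands.
- The arm moves only by the tool apply_moves, never from a script. Its argument "steps" is a list of rows, each an object with "translation": the shift along the world's x, y, z scaled (see below), a list of three; "rotation": the turn, a rotation vector about the world's x, y, z scaled (see below), a list of three. A call has exactly 10 rows; each row is the pose to reach, as a shift and turn from the pose commanded when the call began; what a row does not reach only later rows make up. The controller multiplies each number of a shift by 250 mm and each number of a turn by 30 degrees. A row lasts 1/12 s, in which the tool goes at most 41.7 mm and 7.16 degrees, less where a joint would pass 70% of its speed; a pose out of reach is approached as far as the arm can. A call with a number of a shift or a turn outside -1 to 1 is refused whole. A call with a gripper value outside its range is refused whole. "jaw" is the closure, from -1 (fully open) to 1 (shut), so that 0 is half open, set as the call begins (left out, the last holds). The fingers move at their own pace and stop on an object; "newtons" is the grip in N (left out, the last holds). Time passes only in rows, so rows that repeat a pose let the fingers close, or fill a call up. It gives the time, the measured TCP pose, the force, the opening and the grip force at its end, in the units of the state.
- get_state(): the state, without advancing time (a new reading comes with each control period).
- grab_frame(name): name is "side" or "top" or "wrist"; returns the picture (480x640x3 uint8, blue, green, red); there is no depth.
- camera_model(name): a dict with "fx", "fy", "cx", "cy" (pixels), "xyz" and "rotation" of the camera in the world. Camera axes: x right, y down, z forward; pixel columns grow to the right and rows downward; lengths in m; the calibration is good to about 2 mm. The wrist camera is an equidistant fisheye: a pixel r from the principal point sees the ray r / f radians off the axis. A picture is of the moment at which its call begins: read the wrist's pose just before it. camera_model takes no time and is no camera call; for the wrist camera it gives the pose at the moment of the call.
- job_done(): hands the job in; it is judged then, once.
The state is a dict: "t": time; "q": joint angles; "qd": joint speeds; "joint_efforts": joint torques, N m; "eef_pos": TCP position; "ee_rot": TCP orientation; "force": force on the tool from outside, world axes, zero at the start; "moment": the same for the moment, N m; "width": finger opening in m; "gripper_force": force on a finger pad.
Only numpy, scipy, OpenCV 4.12 (cv2) and the standard library are available. Lean on these libraries where they do the work, as an engineer would, in place of code of your own. Each camera call takes 0.05 s, during which the arm holds its last target. There are 200 camera calls.

### The job

Two lidded glass petri dishes lean in two sloping stands; one of them still has its lid uppermost. Pinch that dish's lid and base together, lift it out of its stand, turn it over without letting the two come apart, and lean it back in the same stand with the lid underneath, fully home against the two pegs like its neighbour. Leave the neighbouring dish alone.

Things in the scene. Friction and masses are not known exactly. Their poses are not given: they have to be found in the camera images.
- dish_base: loose base of the dish to turn: clear glass, 83 mm across, 13 high, tan set medium inside, blank paper label (28 x 58) on its underside, 60 g. The closed dish is a disc 93 mm across, 16 thick. Origin: middle of the closed dish, 8 mm above the base's outside. z axis: dish's axis, from base to lid; at the start it points up, away and left, 50 degrees from vertical.
- dish_lid: loose lid of that dish: clear glass, 93 mm across, 3 thick, with a skirt 8 mm deep round the base with 2.5 mm of play all round, leaving the lowest 5 mm of the base bare; 30 g. It just lies on the base; nothing else holds it. Origin and axes are those of the base when the dish is closed (the lid's outer face lies 8 mm along +z).
- stand: aluminium stand of that dish, fixed; origin under its middle, on the bench, z up. Footplate 92 x 76 x 5 mm; a rest plate 58 x 76 x 4 mm slopes 50 degrees from horizontal, falling towards the stand's +x (away from the robot and to its left, 36 to 60 degrees). At its low end two steel pegs, 8 mm thick, 60 mm apart, stand 26 mm square out of it and stop the round dish; a loose dish slides down to them.
- stand_seat (a point): where the middle of a dish lies when home in that stand, either way up: 72 mm above the bench over the stand's origin, same axes. Downhill is (cos 50, 0, -sin 50); the dish's upper face looks along (sin 50, 0, cos 50). The plate (upper edge rolled, 8 mm thick) starts 8 mm uphill of this point: the 38 mm of dish above that overhang freely, to be pinched across their 16 mm, fingers pointing downhill.
- other_dish: the neighbouring dish, of the same kind and size, already turned over (lid underneath, base with its blank label uppermost), leaning in a second, equal stand to the left or right; one loose piece. Origin in its middle. To be left alone.
Mind the look-alikes: they are no part of the job. What is shaped like the dish_lid but green or orange is not meant.

How it is judged:
On the way:
1. the dish, pinched with the fingers on both lid and base, is lifted clear of its stand (distance between dish_base and stand_seat above 0.05 m and contact force between the fingers and dish_lid above 0.5 N and contact force between the fingers and dish_base above 0.5 N), for 0.1 s.
At the end, for the whole second after the job is handed in: the dish rests in its own stand upside down: its middle within 12 mm of the seat point, the axes of base and lid within 10 degrees of the inverted lean (130 degrees from upright), lid and base closed (their origins within 5 mm of each other), both at rest (distance between dish_base and stand_seat below 0.012 m and angle between dish_base's own z axis and vertical between 2.09 and 2.45 rad and angle between dish_lid's own z axis and vertical between 2.09 and 2.45 rad and distance between dish_lid and dish_base below 0.005 m and linear speed of each of dish_base, dish_lid below 0.02 m/s); the robot touches nothing.
It fails at once if lid and base come apart (origins more than 10 mm from each other) (distance between dish_lid and dish_base above 0.01 m).
It fails at once if the neighbouring dish is shifted by more than 15 mm (distance of other_dish from where it was at the start of the episode above 0.015 m).
It also fails if it takes over 38 s, if anything falls off the work surface, if the arm or the gripper's body presses on something with over 40 N, if the wrist force passes 120 N, or if a joint passes its speed limit or range.

## Working session

There is one attempt and no reset: what is moved stays moved. The work goes in short steps, Python scripts to look and compute and a tool call to move; the robot and the scene stay as the last step left them, time stands still between calls to the robot, and variables do not carry over. Pictures are saved under pics/ and viewed, at most 10 in all, crops included, and the job is handed in when it is done.

Besides the shell and the picture viewer there is one more tool, called in YAML: its name, and indented under it one key for each argument. apply_moves: Moves the arm, as the interface text tells. Shifts and turns lie within -1 to 1; 1 stands for 250 mm of shift or 30 degrees of turn. Its arguments: {"type":"object","properties":{"steps":{"type":"array"},"jaw":{"type":"number"},"newtons":{"type":"number"}},"required":["steps"]}

```bash
ls; mkdir -p pics; python3 - <<'E'
from station import *
import cv2
print(get_state())
for n in("side","top"):
    print(n,camera_model(n)); cv2.imwrite(f"pics/{n}0.png",grab_frame(n))
print(camera_model("wrist"))
E
```

```text
pics
{'t': 0.0, 'q': array([-9.48913447e-01,  3.59378278e-01,  1.10524644e-02, -3.44145775e-04,
       -1.22408301e+00, -2.88086137e-01]), 'qd': array([ 4.48497000e-04, -1.67610807e-03,  9.21405330e-05,  1.30215513e-03,
       -1.53595170e-03, -8.69070775e-04]), 'joint_efforts': array([-3.76070716e-05, -5.82720244e+01,  2.93048662e+01,  6.99722528e+00,
        6.72475944e-03, -1.51710210e-04]), 'eef_pos': array([ 0.22095621, -0.63729556,  0.22562654]), 'ee_rot': array([ 3.13995468e+00, -1.47997870e-04, -2.80791299e+00]), 'force': array([0.31066794, 0.11367229, 0.16392193]), 'moment': array([ 0.00199809, -0.02328388,  0.01511747]), 'gripper_force': 0.0, 'width': 0.08757874645369919}
side {'fx': 561.4454753853729, 'fy': 561.4454753853729, 'cx': 317.01346497549093, 'cy': 230.96599114914267, 'xyz': array([ 0.11320939, -0.92966688,  0.59276998]), 'rotation': array([-2.07640813, -0.02301582, -0.36668267])}
top {'fx': 436.66171503399306, 'fy': 436.66171503399306, 'cx': 326.41361284582285, 'cy': 230.62751013565233, 'xyz': array([ 0.37598948, -0.03456763,  0.9277478 ]), 'rotation': array([-3.0244895 ,  0.02038261, -1.59394401])}
{'fx': 371.64829954431775, 'fy': 371.64829954431775, 'cx': 318.1693647915749, 'cy': 235.43393496163128, 'xyz': array([ 0.1491016 , -0.66333559,  0.38443214]), 'rotation': array([ 2.85382665e+00, -1.60843023e-03,  1.90568464e+00])}
```

View pics/top0.png

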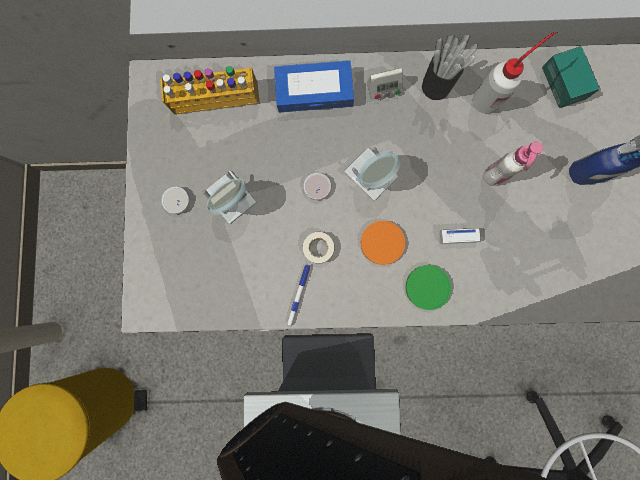

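View pics/side0.png

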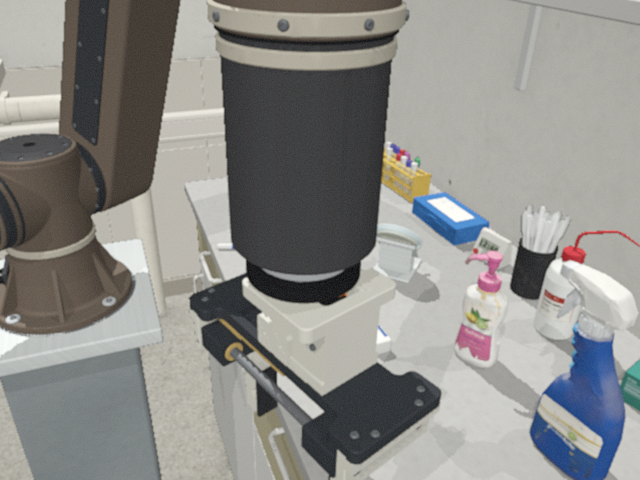

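```bash
python3 - <<'E'
import station
print([ (k,v) for k,v in vars(station).items() if not k.startswith('_') and not callable(v)])
print([k for k in dir(station) if not k.startswith('__')])
E
```

```text
[('hold_point_z', 0.0188)]
['Unreachable', 'camera_model', 'get_state', 'grab_frame', 'hold_point_z', 'job_done']
```

```bash
python3 - <<'E'
import cv2,numpy as np
im=cv2.imread("pics/top0.png")
a=cv2.resize(im[155:235,190:270],(400,400),interpolation=cv2.INTER_CUBIC)
b=cv2.resize(im[130:210,335:415],(400,400),interpolation=cv2.INTER_CUBIC)
cv2.imwrite("pics/c0.png",np.hstack([a,b]))
E
```

```text
(no output)
```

View pics/c0.png

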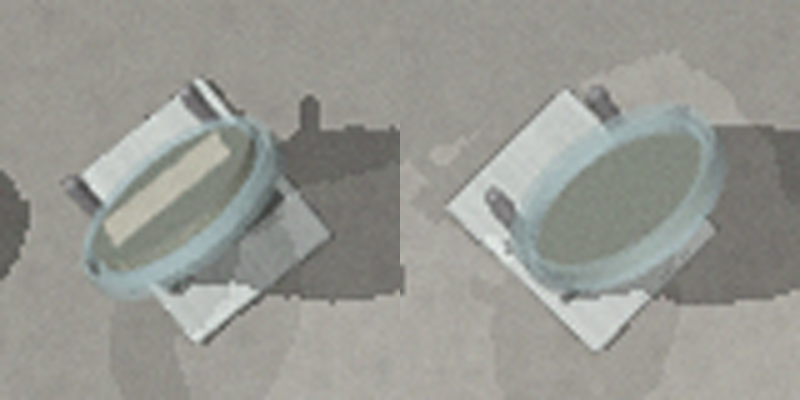

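```bash
cat > h.py <<'E'
from station import *
import numpy as np, cv2
from scipy.spatial.transform import Rotation as Ro
def rot(r): return Ro.from_euler('xyz',r).as_matrix()
def ray(c,uv,fish=False):
    a=np.array([(uv[0]-c['cx'])/c['fx'],(uv[1]-c['cy'])/c['fy']])
    if fish:
        r=np.hypot(*a); v=np.array([*(a/r*np.sin(r)),np.cos(r)])
    else: v=np.array([*a,1.])
    return rot(c['rotation'])@(v/np.linalg.norm(v))
def onz(c,uv,z,fish=False):
    d=ray(c,uv,fish); return c['xyz']+d*(z-c['xyz'][2])/d[2]
def proj(c,p,fish=False):
    v=rot(c['rotation']).T@(np.asarray(p)-c['xyz'])
    if fish:
        s=np.hypot(v[0],v[1]); th=np.arctan2(s,v[2]); v=np.array([v[0]/s*th,v[1]/s*th,1])
    return np.array([c['cx']+c['fx']*v[0]/v[2],c['cy']+c['fy']*v[1]/v[2]])
def tri(rays):
    A=sum(np.eye(3)-np.outer(d,d) for o,d in rays); b=sum((np.eye(3)-np.outer(d,d))@o for o,d in rays)
    return np.linalg.solve(A,b)
def axes(psi):
    s,c=np.sin(np.radians(50)),np.cos(np.radians(50)); h=np.array([np.cos(psi),np.sin(psi),0])
    d=c*h+[0,0,-s]; n=s*h+[0,0,c]; y=np.array([-np.sin(psi),np.cos(psi),0]); return d,n,y
E
python3 - <<'E'
from h import *
c=camera_model("top")
P=[onz(c,p,.005) for p in[(344,171.4),(369,148),(374.6,200),(398,175.6)]]
for p in P: print(p.round(4))
L,T,B,R=P
print("ctr",(T+B)/2,(L+R)/2,"sides",np.linalg.norm(T-L),np.linalg.norm(B-L))
v=L-B; w=T-L
print("psi",np.degrees(np.arctan2(v[1],v[0])),np.degrees(np.arctan2(w[1],w[0]))+90)
print("dish z.072",onz(c,(379.4,169.4),.072))
print("nbr",onz(c,(226,196),.072))
E
```

```text
[ 0.6128 -0.0593  0.005 ]
[ 0.6633 -0.115   0.005 ]
[ 0.5483 -0.123   0.005 ]
[ 0.6003 -0.1751  0.005 ]
ctr [ 0.60581312 -0.11895657  0.005     ] [ 0.60655992 -0.11719519  0.005     ] sides 0.07514865064779376 0.09064738235314224
psi 44.64904264159717 42.168680236614875
dish z.072 [ 0.59772053 -0.12836536  0.072     ]
nbr [0.55197048 0.17991094 0.072     ]
```

```bash
cat >> h.py <<'E'
def goal(seat,psi,up,flip=1,side=0):
    """TCP pos, R with tool z downhill, y=flip*n, TCP 'up' m uphill of seat"""
    d,n,y=axes(psi); R=np.column_stack([flip*y,flip*n,d]); return np.asarray(seat)-up*d+side*y,R
def delta(p,R,st=None):
    st=st or get_state(); rv=(Ro.from_matrix(R)*Ro.from_matrix(rot(st['ee_rot'])).inv()).as_rotvec(degrees=True)
    return ((p-st['eef_pos'])/.25).round(4),(rv/30).round(4)
E
python3 - <<'E'
from h import *
np.set_printoptions(suppress=True)
for f in(1,-1): print(delta(*goal([.604,-.12,.072],np.radians(43.5),.195,f)))
E
```

```text
(array([ 1.1684,  1.7243, -0.0174]), array([ 1.3636, -0.3325, -2.0943]))
(array([ 1.1684,  1.7243, -0.0174]), array([-0.3728, -1.532 ,  3.6327]))
```

apply_moves:
  steps:
    - {"translation":[0.1,0.15,0.1],"rotation":[0.1,-0.03,-0.15]}
    - {"translation":[0.2,0.3,0.15],"rotation":[0.2,-0.05,-0.3]}
    - {"translation":[0.3,0.45,0.2],"rotation":[0.3,-0.08,-0.45]}
    - {"translation":[0.4,0.58,0.2],"rotation":[0.4,-0.1,-0.6]}
    - {"translation":[0.5,0.75,0.2],"rotation":[0.45,-0.11,-0.7]}
    - {"translation":[0.55,0.85,0.2],"rotation":[0.45,-0.11,-0.7]}
    - {"translation":[0.55,0.85,0.2],"rotation":[0.45,-0.11,-0.7]}
    - {"translation":[0.55,0.85,0.2],"rotation":[0.45,-0.11,-0.7]}
    - {"translation":[0.55,0.85,0.2],"rotation":[0.45,-0.11,-0.7]}
    - {"translation":[0.55,0.85,0.2],"rotation":[0.45,-0.11,-0.7]}
  jaw: -0.1
  newtons: 30

```text
t: 0.93
eef_pos: [0.3584, -0.4255, 0.2764]
ee_rot: [2.918, 0.09, 3.097]
force: [1.1, -0.3, -0.6]
width: 0.0484
gripper_force: 0.0
```

```bash
python3 - <<'E'
from h import *
np.set_printoptions(suppress=True,precision=3)
s=get_state(); print(s['t'],s['q'],s['eef_pos'],s['ee_rot'],s['width'])
print(delta(*goal([.604,-.12,.072],np.radians(43.5),.195,1)))
E
```

```text
0.9333 [-0.691  0.215 -0.002 -0.235 -1.424 -0.872] [ 0.358 -0.425  0.276] [2.918 0.09  3.097] 0.048411693827827756
(array([ 0.619,  0.877, -0.22 ]), array([ 0.915, -0.227, -1.395]))
```

apply_moves:
  steps:
    - {"translation":[0.1,0.14,0],"rotation":[0.12,-0.03,-0.18]}
    - {"translation":[0.2,0.28,0],"rotation":[0.23,-0.06,-0.35]}
    - {"translation":[0.3,0.42,0],"rotation":[0.35,-0.09,-0.53]}
    - {"translation":[0.4,0.56,-0.05],"rotation":[0.46,-0.11,-0.7]}
    - {"translation":[0.5,0.7,-0.1],"rotation":[0.57,-0.14,-0.87]}
    - {"translation":[0.6,0.84,-0.15],"rotation":[0.65,-0.16,-1.0]}
    - {"translation":[0.62,0.877,-0.22],"rotation":[0.65,-0.16,-1.0]}
    - {"translation":[0.62,0.877,-0.22],"rotation":[0.65,-0.16,-1.0]}
    - {"translation":[0.62,0.877,-0.22],"rotation":[0.65,-0.16,-1.0]}
    - {"translation":[0.62,0.877,-0.22],"rotation":[0.65,-0.16,-1.0]}

```text
t: 1.77
eef_pos: [0.5135, -0.2072, 0.2215]
ee_rot: [2.572, 0.062, 2.541]
force: [0.2, -0.3, 0.2]
width: 0.0483
gripper_force: 0.0
```

```bash
python3 - <<'E'
from h import *
np.set_printoptions(suppress=True,precision=3)
s=get_state(); print(s['t'],s['q'],s['eef_pos'],s['ee_rot'],s['width'])
print(delta(*goal([.604,-.12,.072],np.radians(43.5),.195,1)))
E
```

```text
1.7667 [-0.459  0.167 -0.16  -0.609 -1.169 -1.471] [ 0.514 -0.207  0.222] [2.572 0.062 2.541] 0.04829691137978604
(array([-0.002,  0.004, -0.001]), array([ 0.265, -0.069, -0.395]))
```

apply_moves:
  steps:
    - {"translation":[0,0,0],"rotation":[0.13,-0.03,-0.2]}
    - {"translation":[0,0,0],"rotation":[0.27,-0.07,-0.4]}
    - {"translation":[0,0,0],"rotation":[0.27,-0.07,-0.4]}
    - {"translation":[0,0,0],"rotation":[0.27,-0.07,-0.4]}
    - {"translation":[0,0,0],"rotation":[0.27,-0.07,-0.4]}
    - {"translation":[0,0,0],"rotation":[0.27,-0.07,-0.4]}
    - {"translation":[0,0,0],"rotation":[0.27,-0.07,-0.4]}
    - {"translation":[0,0,0],"rotation":[0.27,-0.07,-0.4]}
    - {"translation":[0,0,0],"rotation":[0.27,-0.07,-0.4]}
    - {"translation":[0,0,0],"rotation":[0.27,-0.07,-0.4]}

```text
t: 2.6
eef_pos: [0.5138, -0.2057, 0.2216]
ee_rot: [2.441, -0.001, 2.328]
force: [0.7, 0.5, -0.6]
width: 0.0482
gripper_force: 0.0
```

```bash
python3 - <<'E'
from h import *
import pickle
np.set_printoptions(suppress=True,precision=3)
s=get_state(); print(s['t'],s['q'],s['eef_pos'],s['ee_rot'],s['width'])
cw=camera_model("wrist"); w=grab_frame("wrist"); cs=camera_model("side"); sd=grab_frame("side")
pickle.dump((cw,cs),open("cam1.pkl","wb")); cv2.imwrite("pics/w1.png",w); cv2.imwrite("pics/s1.png",sd)
seat=[.604,-.12,.072]; print(proj(cw,seat,1),proj(cs,seat))
E
```

```text
2.6 [-0.556  0.155 -0.195 -0.756 -1.142 -1.529] [ 0.514 -0.206  0.222] [ 2.441 -0.001  2.328] 0.04818011010721638
[316.341 207.358] [398.849 234.935]
```

View pics/w1.png

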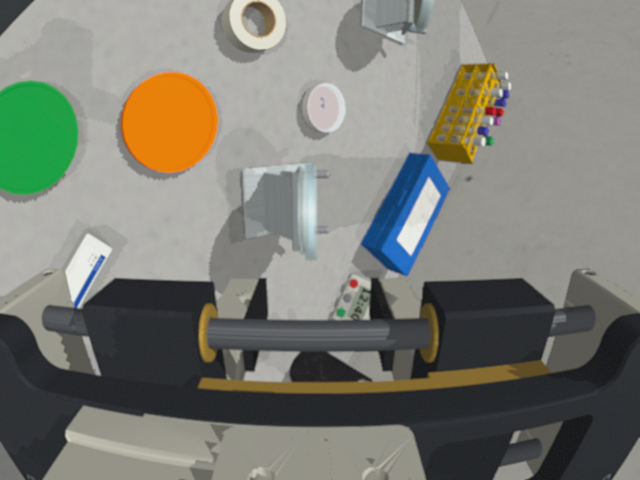

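View pics/s1.png

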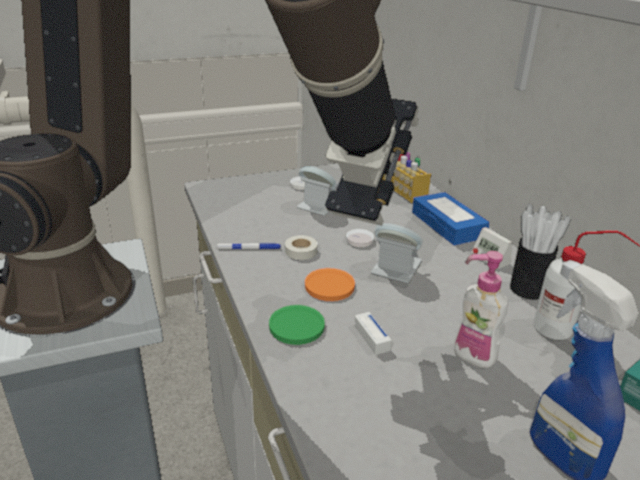

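```bash
python3 - <<'E'
import cv2,numpy as np
a=cv2.imread("pics/w1.png")[150:270,240:340]; b=cv2.imread("pics/s1.png")[205:295,360:435]
a=cv2.resize(a,None,fx=4,fy=4,interpolation=cv2.INTER_CUBIC); b=cv2.resize(b,(400,480),interpolation=cv2.INTER_CUBIC)
cv2.imwrite("pics/c1.png",np.hstack([a,b]))
E
```

```text
(no output)
```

View pics/c1.png

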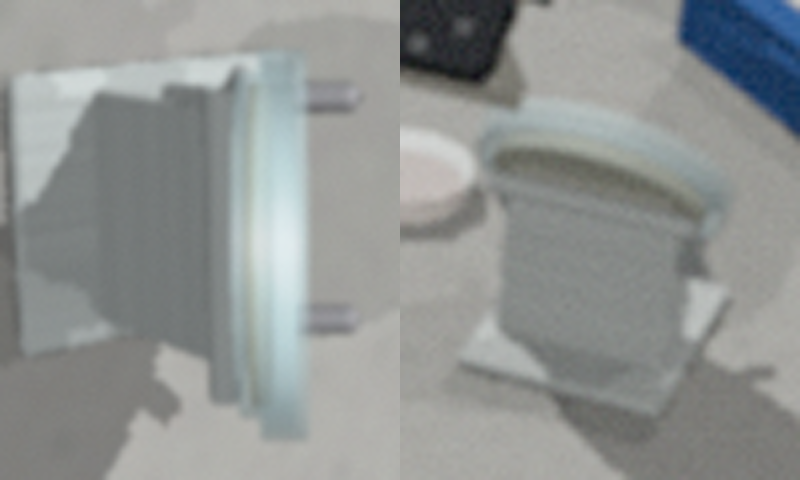

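```bash
cat > fit.py <<'E'
from h import *
import pickle
from scipy.optimize import least_squares
np.set_printoptions(suppress=True,precision=3)
cw,cs=pickle.load(open("cam1.pkl","rb")); ct=camera_model("top")
d0,n0,y0=axes(0); E=np.array
sx=lambda x,y,z:E([x,y,z-.072])          # footplate coords relative to seat
dn=lambda d,n,y:d*d0+n*n0+y*y0
F=[(ct,0,(344,171.4),sx(.046,.038,.005)),(ct,0,(369,148),sx(.046,-.038,.005)),(ct,0,(374.6,200),sx(-.046,.038,.005)),
(cs,0,(371.3,272.9),sx(-.046,.038,.005)),(cs,0,(407.8,282.3),sx(-.046,-.038,.005)),(cs,0,(421.9,259.4),sx(.046,-.038,.005)),
(cw,1,(243,168.5),sx(-.046,.038,.005)),(cw,1,(246,238.5),sx(-.046,-.038,.005)),
(cw,1,(328.8,174.3),dn(.0406,.018,.03)),(cw,1,(328,229.5),dn(.0406,.018,-.03))]
D=[(cw,1,(316.3,162.5),dn(0,.008,.0465)),(cw,1,(316,260),dn(0,.008,-.0465))]
def res(v,FF=F):
    R=Ro.from_euler('z',v[3]).as_matrix()
    return np.concatenate([(proj(c,v[:3]+R@p,f)-uv) for c,f,uv,p in FF])
r=least_squares(res,[.604,-.12,.072,.76],loss='soft_l1')
print(r.x,np.degrees(r.x[3])); print(res(r.x).reshape(-1,2)); print(res(r.x,D).reshape(-1,2))
R=Ro.from_euler('z',r.x[3]).as_matrix()
for t in [dn(-.008,-.008,.038),dn(-.008,-.008,-.038),dn(-.0465,.008,0),dn(0,.008,.0465)]:
    print([proj(c,r.x[:3]+R@t,f) for c,f in((cw,1),(cs,0),(ct,0))])
E
python3 fit.py
```

```text
[ 0.608 -0.12   0.067  0.748] 42.82967918548601
[[ 0.423 -0.933]
 [ 0.281 -1.34 ]
 [-0.234  0.275]
 [-0.612 -0.286]
 [ 0.625  0.806]
 [ 0.818  0.844]
 [-2.168  0.067]
 [-2.501  0.169]
 [ 3.977 -0.381]
 [ 3.917 -1.924]]
[[ 8.089 -0.797]
 [ 7.359 -6.71 ]]
[array([307.567, 171.179]), array([379.746, 234.164]), array([365.124, 181.784])]
[array([307.499, 247.686]), array([417.926, 243.666]), array([391.926, 155.935])]
[array([324.826, 219.748]), array([398.385, 223.084]), array([385.212, 168.024])]
[array([324.389, 161.703]), array([378.96 , 227.437]), array([356.101, 178.135])]
```

```bash
cat > fit2.py <<'E'
import re
s=open("fit.py").read().split("r=least")[0]
exec(s)
G=F[8:]+D+[(cw,1,(297,172),dn(-.008,-.008,.038)),(cw,1,(296.3,250.5),dn(-.008,-.008,-.038))]
X=E([1,0,0])
def r2(v,full=0):
    a=res(v,[(c,f,u,p+X*v[4]) for c,f,u,p in F[:8]]); b=res(v,G)
    return np.concatenate([a,b,[(v[2]-.072)*500]])
r=least_squares(r2,[.604,-.12,.072,.76,0.01],loss='soft_l1')
print(r.x,np.degrees(r.x[3])); print(r.fun[:-1].reshape(-1,2))
R=Ro.from_euler('z',r.x[3]).as_matrix()
for t in [dn(0,.008,0),dn(-.008,0,.038),dn(-.008,0,-.038),dn(-.0465,.008,0)]:
    print([proj(c,r.x[:3]+R@t,f) for c,f in((cw,1),(cs,0),(ct,0))])
def outl(c,f):
    P=[proj(c,r.x[:3]+R@dn(.0465*np.cos(a),n,.0465*np.sin(a)),f) for n in(.008,-.003) for a in np.linspace(0,6.28,60)]+[proj(c,r.x[:3]+R@dn(.0415*np.cos(a),-.008,.0415*np.sin(a)),f) for a in np.linspace(0,6.28,60)]
    return np.array(P)
for c,f in((cs,0),(ct,0),(cw,1)): P=outl(c,f); print("bbox",P.min(0),P.max(0))
E
python3 fit2.py
```

```text
[ 0.598 -0.128  0.071  0.754  0.013] 43.1765922548131
[[ 0.243 -1.02 ]
 [ 0.048 -1.665]
 [-0.115  0.125]
 [-0.666 -1.854]
 [ 0.71  -0.908]
 [ 0.647 -0.858]
 [-0.689  0.029]
 [-0.685  0.609]
 [-3.166  0.08 ]
 [-2.772  0.007]
 [-0.295 -0.438]
 [-0.136 -3.659]
 [ 1.515  0.022]
 [ 2.983  0.26 ]]
[array([315.92, 210.51]), array([399.403, 234.268]), array([377.294, 166.562])]
[array([307.231, 172.004]), array([378.503, 231.757]), array([367.879, 183.542])]
[array([307.559, 250.785]), array([417.087, 241.173]), array([394.791, 157.243])]
[array([315.736, 222.453]), array([396.007, 224.308]), array([390.238, 172.511])]
bbox [374.183 222.848] [423.325 251.426]
bbox [357.176 149.835] [400.946 187.67 ]
bbox [296.899 161.881] [316.085 259.139]
```

```bash
python3 - <<'E'
from h import *
np.set_printoptions(suppress=True,precision=3)
for up in(.1,.015): print(delta(*goal([.598,-.128,.072],np.radians(43.2),up,1)))
E
```

```text
(array([ 0.15 ,  0.135, -0.292]), array([-0.006,  0.002, -0.006]))
(array([ 0.309,  0.285, -0.552]), array([-0.006,  0.002, -0.006]))
```

apply_moves:
  steps:
    - {"translation":[0.04,0.035,-0.07],"rotation":[0,0,0]}
    - {"translation":[0.08,0.07,-0.15],"rotation":[0,0,0]}
    - {"translation":[0.12,0.1,-0.22],"rotation":[-0.006,0.002,-0.006]}
    - {"translation":[0.15,0.135,-0.292],"rotation":[-0.006,0.002,-0.006]}
    - {"translation":[0.18,0.163,-0.34],"rotation":[-0.006,0.002,-0.006]}
    - {"translation":[0.21,0.192,-0.39],"rotation":[-0.006,0.002,-0.006]}
    - {"translation":[0.234,0.214,-0.43],"rotation":[-0.006,0.002,-0.006]}
    - {"translation":[0.234,0.214,-0.43],"rotation":[-0.006,0.002,-0.006]}
    - {"translation":[0.234,0.214,-0.43],"rotation":[-0.006,0.002,-0.006]}
    - {"translation":[0.234,0.214,-0.43],"rotation":[-0.006,0.002,-0.006]}

```text
t: 3.53
eef_pos: [0.5722, -0.1529, 0.1147]
ee_rot: [2.443, 0.001, 2.325]
force: [0.4, 0.1, 0.7]
width: 0.0485
gripper_force: 0.0
```

```bash
python3 - <<'E'
from h import *
import pickle
np.set_printoptions(suppress=True,precision=3)
s=get_state(); print(s['t'],s['q'],s['eef_pos'],s['ee_rot'],s['width'])
print(delta(*goal([.598,-.128,.072],np.radians(43.2),.015,1)))
cw=camera_model("wrist"); w=grab_frame("wrist"); sd=grab_frame("side")
pickle.dump(cw,open("cam2.pkl","wb"))
cv2.imwrite("pics/w2.png",w);cv2.imwrite("pics/s2.png",sd)
d,n,y=axes(np.radians(43.2)); S=np.array([.598,-.128,.072])
for p in(S+.008*n+.0465*y,S+.008*n-.0465*y,S-.008*n-.0415*d): print(proj(cw,p,1))
a=cv2.resize(w[120:360,180:440],(520,480),interpolation=cv2.INTER_CUBIC); b=cv2.resize(sd[180:300,350:420],(280,480),interpolation=cv2.INTER_CUBIC)
cv2.imwrite("pics/c2.png",np.hstack([a,b]))
E
```

```text
3.5333 [-0.429  0.298 -0.264 -0.854 -0.909 -1.446] [ 0.572 -0.153  0.115] [2.443 0.001 2.325] 0.04848639231260624
(array([ 0.075,  0.073, -0.125]), array([0.001, 0.001, 0.001]))
[331.413 178.66 ]
[329.696 320.978]
[301.612 281.769]
```

View pics/c2.png

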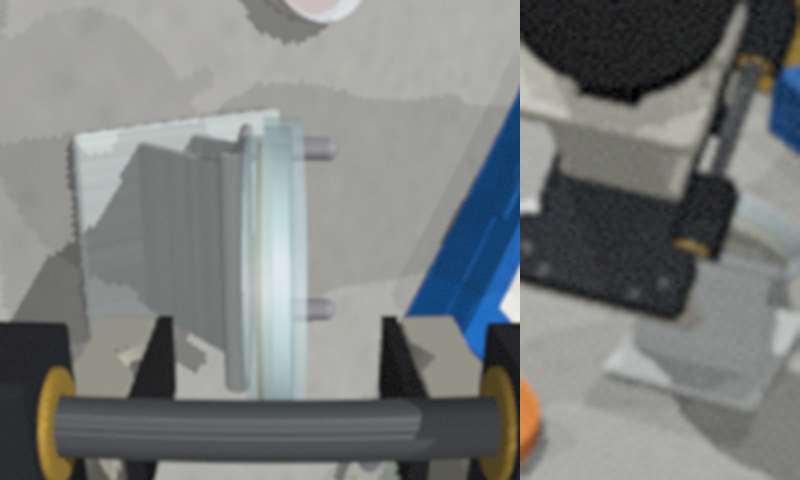

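apply_moves:
  steps:
    - {"translation":[0.015,0.015,-0.025],"rotation":[0,0,0]}
    - {"translation":[0.03,0.03,-0.05],"rotation":[0,0,0]}
    - {"translation":[0.045,0.045,-0.075],"rotation":[0,0,0]}
    - {"translation":[0.06,0.06,-0.1],"rotation":[0,0,0]}
    - {"translation":[0.075,0.073,-0.122],"rotation":[0,0,0]}
    - {"translation":[0.076,0.073,-0.122],"rotation":[0,0,0]}
    - {"translation":[0.076,0.073,-0.122],"rotation":[0,0,0]}
    - {"translation":[0.076,0.073,-0.122],"rotation":[0,0,0]}
    - {"translation":[0.076,0.073,-0.122],"rotation":[0,0,0]}
    - {"translation":[0.076,0.073,-0.122],"rotation":[0,0,0]}

```text
t: 4.47
eef_pos: [0.5912, -0.1345, 0.0839]
ee_rot: [2.443, 0.001, 2.324]
force: [-0.4, -0.9, 0.1]
width: 0.0481
gripper_force: 0.0
```

apply_moves:
  steps:
    - {"translation":[0,0,0],"rotation":[0,0,0]}
    - {"translation":[0,0,0],"rotation":[0,0,0]}
    - {"translation":[0,0,0],"rotation":[0,0,0]}
    - {"translation":[0,0,0],"rotation":[0,0,0]}
    - {"translation":[0,0,0],"rotation":[0,0,0]}
    - {"translation":[0,0,0],"rotation":[0,0,0]}
    - {"translation":[0,0,0],"rotation":[0,0,0]}
    - {"translation":[0,0,0],"rotation":[0,0,0]}
    - {"translation":[0,0,0],"rotation":[0,0,0]}
    - {"translation":[0,0,0],"rotation":[0,0,0]}
  jaw: 1
  newtons: 25

```text
t: 5.3
eef_pos: [0.5911, -0.1343, 0.0835]
ee_rot: [2.443, -0.0, 2.324]
force: [0.2, -0.1, 0.6]
width: 0.0159
gripper_force: 25.0
```

```bash
python3 - <<'E'
from h import *
np.set_printoptions(suppress=True,precision=3)
s=get_state(); print(s)
print(delta(*goal([.598,-.128,.072],np.radians(43.2),.015,1)))
d,n,y=axes(np.radians(43.2)); print(d,n,y, -.12*d/.25+.0*n)
E
```

```text
{'t': 5.3, 'q': array([-0.391,  0.35 , -0.269, -0.894, -0.849, -1.417]), 'qd': array([-0.001,  0.   ,  0.001, -0.001,  0.   ,  0.002]), 'joint_efforts': array([  0.464, -51.08 ,  23.11 ,   1.839,  -0.396,  -0.06 ]), 'eef_pos': array([ 0.591, -0.134,  0.084]), 'ee_rot': array([ 2.443, -0.   ,  2.324]), 'force': array([ 0.169, -0.096,  0.611]), 'moment': array([-1.734,  1.766,  0.026]), 'gripper_force': 24.99437838792801, 'width': 0.015886167769509178}
(array([-0.   , -0.001, -0.   ]), array([-0.   , -0.   ,  0.001]))
[ 0.469  0.44  -0.766] [0.558 0.524 0.643] [-0.685  0.729  0.   ] [-0.225 -0.211  0.368]
```

apply_moves:
  steps:
    - {"translation":[0.007,0.006,0.008],"rotation":[0,0,0]}
    - {"translation":[0.009,0.008,0.026],"rotation":[0,0,0]}
    - {"translation":[-0.02,-0.018,0.07],"rotation":[0,0,0]}
    - {"translation":[-0.05,-0.047,0.12],"rotation":[0,0,0]}
    - {"translation":[-0.08,-0.075,0.18],"rotation":[0,0,0]}
    - {"translation":[-0.11,-0.1,0.24],"rotation":[0,0,0]}
    - {"translation":[-0.14,-0.13,0.29],"rotation":[0,0,0]}
    - {"translation":[-0.17,-0.16,0.34],"rotation":[0,0,0]}
    - {"translation":[-0.203,-0.19,0.394],"rotation":[0,0,0]}
    - {"translation":[-0.203,-0.19,0.394],"rotation":[0,0,0]}

```text
t: 6.13
eef_pos: [0.5399, -0.1842, 0.1863]
ee_rot: [2.443, 0.006, 2.323]
force: [-0.1, -0.2, -0.6]
width: 0.0161
gripper_force: 25.0
```

apply_moves:
  steps:
    - {"translation":[0,0,0],"rotation":[-0.04,-0.038,0.066]}
    - {"translation":[0,0,0],"rotation":[-0.1,-0.094,0.164]}
    - {"translation":[0,0,0],"rotation":[-0.16,-0.151,0.262]}
    - {"translation":[0,0,0],"rotation":[-0.22,-0.207,0.361]}
    - {"translation":[0,0,0],"rotation":[-0.28,-0.264,0.459]}
    - {"translation":[0,0,0],"rotation":[-0.34,-0.32,0.557]}
    - {"translation":[0,0,0],"rotation":[-0.4,-0.376,0.656]}
    - {"translation":[0,0,0],"rotation":[-0.46,-0.433,0.754]}
    - {"translation":[0,0,0],"rotation":[-0.52,-0.489,0.852]}
    - {"translation":[0,0,0],"rotation":[-0.563,-0.528,0.919]}

```text
t: 6.97
eef_pos: [0.5401, -0.1819, 0.1826]
ee_rot: [2.547, 0.39, 2.835]
force: [0.9, 0.3, -0.8]
width: 0.0158
gripper_force: 25.0
```

```bash
python3 - <<'E'
from h import *
np.set_printoptions(suppress=True,precision=3)
s=get_state(); print(s['t'],s['q'],s['eef_pos'],s['ee_rot'],s['width'],s['gripper_force'])
cv2.imwrite("pics/w3.png",grab_frame("wrist"))
print(delta(*goal([.598,-.128,.072],np.radians(43.2),.135,-1)))
E
```

```text
6.9667 [-0.491  0.199 -0.231 -0.784 -1.039 -0.887] [ 0.54  -0.182  0.183] [2.547 0.39  2.835] 0.015827245585158304 24.993993043899536
(array([-0.021, -0.022, -0.029]), array([-2.246, -2.105,  3.669]))
```

View pics/w3.png

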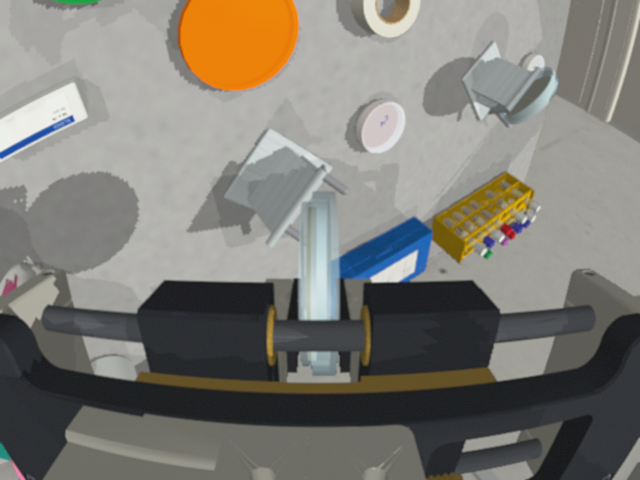

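apply_moves:
  steps:
    - {"translation":[0,0,0],"rotation":[-0.06,-0.056,0.098]}
    - {"translation":[0,0,0],"rotation":[-0.12,-0.113,0.197]}
    - {"translation":[0,0,0],"rotation":[-0.18,-0.169,0.295]}
    - {"translation":[0,0,0],"rotation":[-0.24,-0.226,0.393]}
    - {"translation":[0,0,0],"rotation":[-0.3,-0.282,0.492]}
    - {"translation":[0,0,0],"rotation":[-0.36,-0.338,0.59]}
    - {"translation":[0,0,0],"rotation":[-0.42,-0.395,0.688]}
    - {"translation":[0,0,0],"rotation":[-0.48,-0.451,0.787]}
    - {"translation":[0,0,0],"rotation":[-0.54,-0.507,0.884]}
    - {"translation":[0,0,0],"rotation":[-0.6,-0.563,0.98]}

```text
t: 7.85
eef_pos: [0.5401, -0.1818, 0.1825]
ee_rot: [2.921, 0.669, -2.736]
force: [-0.1, -0.8, -1.2]
width: 0.016
gripper_force: 25.0
```

apply_moves:
  steps:
    - {"translation":[0,0,0],"rotation":[-0.06,-0.056,0.098]}
    - {"translation":[0,0,0],"rotation":[-0.12,-0.113,0.197]}
    - {"translation":[0,0,0],"rotation":[-0.18,-0.169,0.295]}
    - {"translation":[0,0,0],"rotation":[-0.24,-0.226,0.393]}
    - {"translation":[0,0,0],"rotation":[-0.3,-0.282,0.492]}
    - {"translation":[0,0,0],"rotation":[-0.36,-0.338,0.59]}
    - {"translation":[0,0,0],"rotation":[-0.42,-0.395,0.688]}
    - {"translation":[0,0,0],"rotation":[-0.48,-0.451,0.787]}
    - {"translation":[0,0,0],"rotation":[-0.54,-0.507,0.884]}
    - {"translation":[0,0,0],"rotation":[-0.6,-0.563,0.98]}

```text
t: 8.68
eef_pos: [0.5401, -0.1819, 0.1825]
ee_rot: [-2.825, 0.634, -1.884]
force: [1.3, -0.8, -1.2]
width: 0.016
gripper_force: 25.0
```

apply_moves:
  steps:
    - {"translation":[0,0,0],"rotation":[-0.06,-0.056,0.098]}
    - {"translation":[0,0,0],"rotation":[-0.12,-0.113,0.197]}
    - {"translation":[0,0,0],"rotation":[-0.18,-0.169,0.295]}
    - {"translation":[0,0,0],"rotation":[-0.24,-0.226,0.393]}
    - {"translation":[0,0,0],"rotation":[-0.3,-0.282,0.492]}
    - {"translation":[0,0,0],"rotation":[-0.36,-0.338,0.59]}
    - {"translation":[0,0,0],"rotation":[-0.42,-0.395,0.688]}
    - {"translation":[0,0,0],"rotation":[-0.48,-0.451,0.787]}
    - {"translation":[0,0,0],"rotation":[-0.54,-0.507,0.884]}
    - {"translation":[0,0,0],"rotation":[-0.6,-0.563,0.98]}

```text
t: 9.52
eef_pos: [0.5401, -0.1818, 0.1825]
ee_rot: [-2.507, 0.314, -1.215]
force: [0.7, -0.5, -1.8]
width: 0.0157
gripper_force: 25.0
```

```bash
python3 - <<'E'
from h import *
np.set_printoptions(suppress=True,precision=3)
s=get_state(); print(s['t'],s['q'],s['eef_pos'],s['ee_rot'],s['width'],s['gripper_force'])
print(delta(*goal([.598,-.128,.072],np.radians(43.2),.135,-1)))
E
```

```text
9.5167 [-0.492  0.2   -0.231 -0.785 -1.04   1.123] [ 0.54  -0.182  0.182] [-2.507  0.314 -1.215] 0.01570058032145865 24.99473065137863
(array([-0.021, -0.022, -0.028]), array([-0.45 , -0.42 ,  0.734]))
```

apply_moves:
  steps:
    - {"translation":[0,0,0],"rotation":[-0.06,-0.056,0.098]}
    - {"translation":[0,0,0],"rotation":[-0.12,-0.113,0.197]}
    - {"translation":[0,0,0],"rotation":[-0.18,-0.169,0.295]}
    - {"translation":[0,0,0],"rotation":[-0.24,-0.226,0.393]}
    - {"translation":[0,0,0],"rotation":[-0.3,-0.282,0.492]}
    - {"translation":[0,0,0],"rotation":[-0.36,-0.338,0.59]}
    - {"translation":[0,0,0],"rotation":[-0.42,-0.395,0.688]}
    - {"translation":[0,0,0],"rotation":[-0.45,-0.42,0.734]}
    - {"translation":[0,0,0],"rotation":[-0.45,-0.42,0.734]}
    - {"translation":[0,0,0],"rotation":[-0.45,-0.42,0.734]}

```text
t: 10.35
eef_pos: [0.5402, -0.1818, 0.1824]
ee_rot: [-2.444, 0.002, -0.82]
force: [0.5, 1.0, -1.8]
width: 0.0158
gripper_force: 25.0
```

```bash
python3 - <<'E'
from h import *
np.set_printoptions(suppress=True,precision=4)
s=get_state(); print(s['t'],s['q'],s['eef_pos'],s['ee_rot'],s['width'],s['gripper_force'])
d,n,y=axes(np.radians(43.2)); S=np.array([.598,-.128,.072])
for up,o in((.135,.008),(.03,.006),(.018,.003),(.017,0)): print(delta(*goal(S+o*n,np.radians(43.2),up,-1)))
w=grab_frame("wrist"); cv2.imwrite("pics/w4.png",w); w3=cv2.imread("pics/w3.png")
a=cv2.resize(w3[170:400,220:420],None,fx=2,fy=2); b=cv2.resize(w[170:400,220:420],None,fx=2,fy=2)
cv2.imwrite("pics/c4.png",np.hstack([a,b]))
E
```

```text
10.35 [-0.4908  0.1997 -0.2305 -0.7839 -1.0393  1.6189] [ 0.5402 -0.1818  0.1824] [-2.4437  0.0024 -0.8201] 0.015837391954446146 24.994544684886932
(array([-0.004 , -0.0057, -0.0073]), array([-0.003 , -0.0034,  0.0063]))
(array([ 0.1883,  0.1749, -0.3342]), array([-0.003 , -0.0034,  0.0063]))
(array([ 0.2041,  0.1898, -0.3787]), array([-0.003 , -0.0034,  0.0063]))
(array([ 0.1993,  0.1852, -0.3895]), array([-0.003 , -0.0034,  0.0063]))
```

View pics/c4.png

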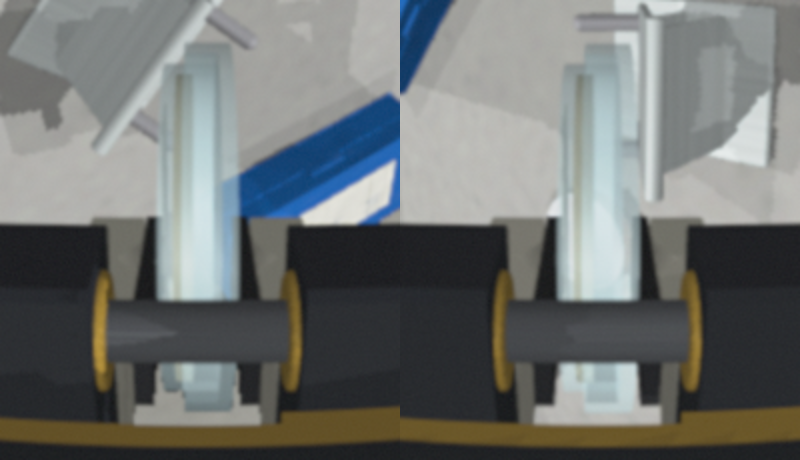

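apply_moves:
  steps:
    - {"translation":[0.025,0.023,-0.045],"rotation":[-0.003,-0.003,0.006]}
    - {"translation":[0.055,0.051,-0.098],"rotation":[-0.003,-0.003,0.006]}
    - {"translation":[0.09,0.083,-0.16],"rotation":[-0.003,-0.003,0.006]}
    - {"translation":[0.12,0.111,-0.213],"rotation":[-0.003,-0.003,0.006]}
    - {"translation":[0.15,0.139,-0.266],"rotation":[-0.003,-0.003,0.006]}
    - {"translation":[0.175,0.162,-0.31],"rotation":[-0.003,-0.003,0.006]}
    - {"translation":[0.188,0.175,-0.334],"rotation":[-0.003,-0.003,0.006]}
    - {"translation":[0.195,0.182,-0.355],"rotation":[-0.003,-0.003,0.006]}
    - {"translation":[0.202,0.188,-0.375],"rotation":[-0.003,-0.003,0.006]}
    - {"translation":[0.202,0.188,-0.375],"rotation":[-0.003,-0.003,0.006]}

```text
t: 11.23
eef_pos: [0.5907, -0.1345, 0.0875]
ee_rot: [-2.444, 0.0, -0.815]
force: [-0.1, 0.2, -0.7]
width: 0.0158
gripper_force: 25.0
```

```bash
python3 - <<'E'
from h import *
np.set_printoptions(suppress=True,precision=4)
s=get_state(); print(s['t'],s['q'],s['eef_pos'],s['force'],s['width'],s['gripper_force'])
d,n,y=axes(np.radians(43.2)); S=np.array([.598,-.128,.072])
print([ (s['eef_pos']-S)@v for v in (d,n,y)])
for up,o in((.018,.0005),): print(delta(*goal(S+o*n,np.radians(43.2),up,-1)))
E
```

```text
11.2333 [-0.39    0.3443 -0.2668 -0.8882 -0.8544  1.7165] [ 0.5907 -0.1345  0.0875] [-0.0611  0.1959 -0.7285] 0.015817258141789622 24.994514286518097
[np.float64(-0.01810665641854726), np.float64(0.002483995560535259), np.float64(0.000258982421700135)]
(array([-0.0035, -0.0047, -0.0054]), array([ 0.0005, -0.001 , -0.0029]))
```

apply_moves:
  steps:
    - {"translation":[-0.001,-0.001,-0.001],"rotation":[0,0,0]}
    - {"translation":[-0.002,-0.002,-0.002],"rotation":[0,0,0]}
    - {"translation":[-0.003,-0.003,-0.004],"rotation":[0,0,0]}
    - {"translation":[-0.004,-0.004,-0.005],"rotation":[0,0,0]}
    - {"translation":[-0.004,-0.004,-0.005],"rotation":[0,0,0]}
    - {"translation":[-0.004,-0.004,-0.005],"rotation":[0,0,0]}
    - {"translation":[-0.004,-0.004,-0.005],"rotation":[0,0,0]}
    - {"translation":[-0.004,-0.004,-0.005],"rotation":[0,0,0]}
    - {"translation":[-0.004,-0.004,-0.005],"rotation":[0,0,0]}
    - {"translation":[-0.004,-0.004,-0.005],"rotation":[0,0,0]}

```text
t: 12.07
eef_pos: [0.5899, -0.1357, 0.0871]
ee_rot: [-2.444, -0.001, -0.815]
force: [0.6, 0.0, -1.4]
width: 0.016
gripper_force: 25.0
```

apply_moves:
  steps:
    - {"translation":[0,0,0],"rotation":[0,0,0]}
    - {"translation":[0,0,0],"rotation":[0,0,0]}
    - {"translation":[0,0,0],"rotation":[0,0,0]}
    - {"translation":[0,0,0],"rotation":[0,0,0]}
    - {"translation":[0,0,0],"rotation":[0,0,0]}
    - {"translation":[0,0,0],"rotation":[0,0,0]}
    - {"translation":[0,0,0],"rotation":[0,0,0]}
    - {"translation":[0,0,0],"rotation":[0,0,0]}
    - {"translation":[0,0,0],"rotation":[0,0,0]}
    - {"translation":[0,0,0],"rotation":[0,0,0]}
  jaw: -0.1

```text
t: 12.9
eef_pos: [0.5899, -0.1357, 0.0871]
ee_rot: [-2.444, -0.001, -0.815]
force: [0.7, 0.2, 0.3]
width: 0.048
gripper_force: 0.0
```

apply_moves:
  steps:
    - {"translation":[-0.02,-0.018,0.03],"rotation":[0,0,0]}
    - {"translation":[-0.04,-0.037,0.065],"rotation":[0,0,0]}
    - {"translation":[-0.07,-0.065,0.114],"rotation":[0,0,0]}
    - {"translation":[-0.1,-0.094,0.163],"rotation":[0,0,0]}
    - {"translation":[-0.14,-0.131,0.228],"rotation":[0,0,0]}
    - {"translation":[-0.18,-0.169,0.294],"rotation":[0,0,0]}
    - {"translation":[-0.22,-0.206,0.36],"rotation":[0,0,0]}
    - {"translation":[-0.26,-0.244,0.424],"rotation":[0,0,0]}
    - {"translation":[-0.3,-0.281,0.49],"rotation":[0,0,0]}
    - {"translation":[-0.34,-0.319,0.555],"rotation":[0,0,0]}

```text
t: 13.73
eef_pos: [0.5034, -0.2166, 0.2282]
ee_rot: [-2.444, -0.003, -0.816]
force: [0.2, -0.1, 0.4]
width: 0.0486
gripper_force: 0.0
```

```bash
python3 - <<'E'
from h import *
np.set_printoptions(suppress=True,precision=2)
s=get_state(); print(s['t'],s['eef_pos'],s['force'],s['width'])
cw=camera_model("wrist"); w=grab_frame("wrist"); t=grab_frame("top"); sd=grab_frame("side")
for n_,i in(("w5",w),("t5",t),("s5",sd)): cv2.imwrite(f"pics/{n_}.png",i)
d,n,y=axes(np.radians(43.2)); S=np.array([.598,-.128,.072])
a=np.linspace(0,6.28,40)
big=lambda k:[S+k*n+.0465*(np.cos(u)*d+np.sin(u)*y) for u in a]
sm=[S+.008*n+.0415*(np.cos(u)*d+np.sin(u)*y) for u in a]
for nm,c,f in(("w",cw,1),("t",camera_model("top"),0),("s",camera_model("side"),0)):
    P=np.array([proj(c,p,f) for p in big(-.008)+big(.003)+sm]); print(nm,P.min(0),P.max(0))
x=proj(cw,S,1).astype(int); print(x)
A=cv2.resize(w[x[1]-60:x[1]+60,x[0]-45:x[0]+35],(320,480)); B=cv2.resize(t[130:210,345:410],(240,295)); C=cv2.resize(sd[205:295,360:435],(240,288))
o=np.zeros((590,560,3),np.uint8); o[:480,:320]=A;o[:295,320:]=B;o[295:583,320:]=C
cv2.imwrite("pics/c5.png",o)
E
```

```text
13.7333 [ 0.5  -0.22  0.23] [ 0.18 -0.12  0.37] 0.04864326969077888
w [310.63 160.03] [328.94 253.73]
t [358.38 151.5 ] [402.12 189.33]
s [373.25 223.47] [422.5  251.93]
[319 206]
```

View pics/c5.png

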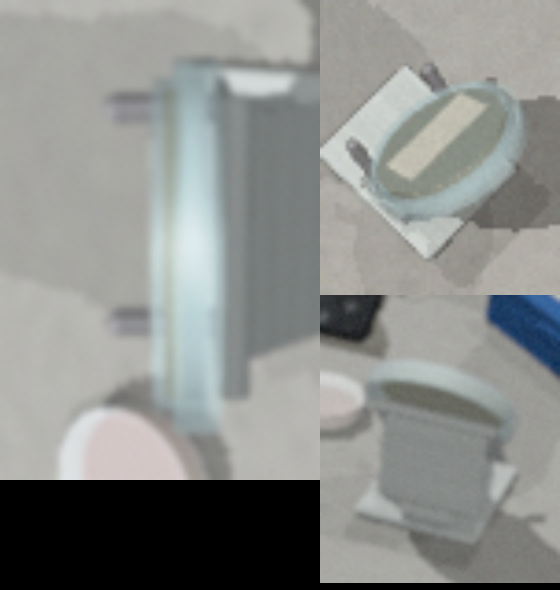

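```bash
python3 -c "
from station import *
print(job_done())"
```

```text
the job is handed in; nothing more can be done
None
```

I turned the right-hand dish (the one that still had its lid on top) over and leaned it back in its own stand, lid underneath. The last pictures show it closed and home against the two pegs. I didn't touch the neighbouring dish and handed the job in at about 14 s; no verdict came back.

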